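Put the brass wire spool away in its tin

ROBOT

A 6-joint arm with a two-finger parallel gripper is mounted at the origin on the work surface. World frame = base frame: x ahead of the robot, y to its left, z up, the work surface at z = 0. Lengths are in m, angles in degrees, forces in N, time in s.
With the tool pointing down it reaches from about 0.4 to 0.825 m from the base axis. Payload 7 kg.
Tool frame: the origin (TCP) lies midway between the tips of the shut fingers; the grasp point (between the pads) lies 19 mm behind it; z points along the fingers, y is the direction in which the jaws open and shut (so a half turn about z gives the same grasp; the last joint's range is limited). The gripper opens to 88 mm and grips with 3 to 60 N. Pads are 19 mm wide; open, the fingers measure 130 mm over their backs; the gripper's body (78 mm by 193 mm) begins 47 mm behind the grasp point.
Start: joints at [16.507, 20.546, 0.682, 0, -70.136, -16.507], TCP at [0.675, -0, 0.203] pointing down, gripper open.
Joint ranges: [-176.03, 176.03], [-82.01, 121.73], [-58.28, 71.71], [-173.87, 95.51], [-174.79, -0.11], [-173.66, 173.66]. Speed limits (degrees/s): [136.94, 136.94, 172.46, 180, 180, 180].

INTERFACE

Orientations are given as [roll, pitch, yaw] about the fixed x, y, z axes, in that order (R = Rz(yaw) Ry(pitch) Rx(roll)).
In Python, from plant import ctrl gives the robot as it stands.
- The arm moves only by the tool jog_arm, never from a script. Its argument "deltas" is a list of rows, each a list of 2 entries, a list of its own where there are three numbers: the shift along the tool's x, y, z in m, then the turn about the tool's z in degrees. A call has 1 to 20 rows; each row is the pose to reach, as a shift and turn from the pose commanded when the call began, along the tool's axes at that moment; what a row does not reach only later rows make up. A row lasts 1/10 s, in which the tool goes at most 50 mm and 8.59 degrees, less where a joint would pass 70% of its speed; a pose out of reach is approached as far as the arm can. A call with a gripper value outside its range is refused whole. "jaw" is the closure, from -1 (fully open) to 1 (shut), set as the call begins (left out, the last holds). The fingers move at their own pace and stop on an object; the grip force is fixed at half the most. Time passes only in rows, so rows that repeat a pose let the fingers close. It gives the time, the measured TCP pose, the force and the opening at its end, in the units of the state.
- ctrl.get_obs(): the state, without advancing time (a new reading comes with each control period).
- ctrl.snapshot(name): name is "scene" or "side" or "wrist"; returns the picture (480x640x3 uint8, red, green, blue); there is no depth.
- ctrl.camera_params(name): a dict with "camera_matrix" (3x3 intrinsics, pixels), "D" ([k1, k2, p1, p2, k3] as OpenCV has them; the pictures are not rectified), "position" and "rotation" of the camera in the world. Camera axes: x right, y down, z forward; pixel columns grow to the right and rows downward; lengths in m; the calibration is good to about 2 mm. A picture is of the moment at which its call begins: read the wrist's pose just before it. camera_params takes no time and is no camera call; for the wrist camera it gives the pose at the moment of the call.
- ctrl.close_job(): hands the job in, once; it reports no verdict.
Trained networks look in the newest picture that a camera, given by its name, has taken for a name from the list of things; names that differ only in an ending like _2 or _b are one class to them, and where a whole thing is asked for, a point or a joint stands for the part that bears it (a point fixed in the world has none). Each returns a list of dicts, best first, with "conf" (0 to 1); they miss things now and then, are a little off and sometimes report something else, mostly with a low value. They report only what shows in the picture. A call takes as long as a camera call. They do not tell look-alikes from the thing itself.
- ctrl.boxes_of(query, camera): "bbox" ([left, top, width, height] as shares, 0 to 1, of the picture: columns of its width, rows of its height, round what is visible of it).
- ctrl.cut_out(query, camera): "mask" (480x640 bool, what is visible of it) and "bbox" ([left, top, width, height] as shares, 0 to 1, of the picture: columns of its width, rows of its height, round what is visible of it).
The state is a dict: "clock": time; "joint_pos": joint angles; "qvel": joint speeds; "tau": joint torques, N m; "tool_pos": TCP position; "orientation": TCP orientation; "force": force on the tool from outside, world axes, zero at the start; "moment": the same for the moment, N m; "opening": finger opening in m.
Only numpy, scipy, OpenCV 4.12 (cv2) and the standard library are available. Lean on these libraries where they do the work, as an engineer would, in place of code of your own. Each camera call takes 0.05 s, during which the arm holds its last target. There are 200 camera calls.

TASK

On the jeweller's bench, slide the red-flanged spool of brass wire straight up off its spindle without dragging or tipping the stand, and set it upright on the floor of the round tin. Then put the green lid on the tin so that it sits fully down and level all round. Set both down rather than dropping them, and leave the copper spool on its spindle and the stand, jar and brush where they are.

Things in the scene. Friction and masses are not known exactly. Their poses are not given: they have to be found in the camera images.
- brass_spool: Spool fully wound with brass wire between two red flanges: a cylinder 50 mm in diameter, 38 mm tall, with a 14 mm through bore, about 0.2 kg. It starts on one of the two spindles of the stand, resting on its base. Origin at the centre of its underside, z up along the bore; round, so its yaw does not matter.
- copper_spool: Spool of the same size and shape, copper wire between blue flanges, on the other spindle of the stand; it stays there. Origin at the centre of its underside, z up.
- stand: Loose dark-wood stand, 1 kg: base 80 mm (x) by 190 mm (y) by 18 mm thick, with two upright steel spindles 9 mm in diameter at y = +55 and -55 mm, x = 0, that rise 60 mm above the base's top (to 78 mm). The spools rest on the base's top; which is on which spindle varies. Origin at the centre of the base's underside, z up, y along the row of spindles.
- tin: Open round aluminium tin standing on the table, empty: outer diameter 136 mm, 56 mm tall, wall 3 mm (inner diameter 130 mm), floor 4 mm thick, about 0.3 kg. Origin at the centre of its underside, z up.
- lid: Loose round lid of the tin, 0.12 kg, right way up. From below: tapered aluminium plug 6 mm deep (diameter 116 mm at the bottom, 123 at the top) that enters the tin's mouth; green disc 142 mm in diameter, 4 mm thick, that rests on the rim; central brass knob 20 mm in diameter, 24 mm tall. Total 34 mm. Origin at the centre of the plug's underside, z up; seated, it is 50 mm above the tin's origin.
- jar: Small glass jar with white cap and amber-brown middle, 44 mm in diameter, 60 mm tall, a bystander. Origin at the centre of its underside.
- brush: Brush lying on the table beyond the tin and lid, a bystander. Origin near its middle, at table height; x along its length.
Not all that is in view belongs to the job. Several things look just like the lid: the one meant starts farthest to the robot's right.

How it is judged:
By the outcome, as a careful person would: the job done as asked, in the order asked, and still so for the second after the job is handed in, with the robot touching nothing.
It also fails if it takes over 59 s, if anything falls off the work surface, if the arm or the gripper's body presses on something with over 40 N, if the wrist force passes 120 N, or if a joint passes its speed limit or range.

## Working session

There is one attempt and no reset: what is moved stays moved. The work goes in short steps, Python scripts to look and compute and a tool call to move; the robot and the scene stay as the last step left them, time stands still between calls to the robot, and variables do not carry over. Pictures are saved under pics/ and viewed, about 8 in all and at most 12, crops included, and the job is handed in when it is done.

Besides the shell and the picture viewer there is one more tool, called as name([rows], argument=value, ...), one row to a line, values as JSON. jog_arm: Moves the arm, as the interface text tells. Its arguments: {"type":"object","properties":{"deltas":{"type":"array","items":{"type":"array"}},"jaw":{"type":"number"}},"required":["deltas"]}

```bash
mkdir -p pics; python3 - <<'E'
from plant import ctrl
import cv2,numpy as np
o=ctrl.get_obs();print({k:np.round(v,3) for k,v in o.items()})
for n in("scene","side"):
    im=ctrl.snapshot(n);cv2.imwrite(f"pics/{n}0.png",im[:,:,::-1]);p=ctrl.camera_params(n);print(n,p)
    for q in("lid","tin","brass_spool","stand"):
        print(q,[(np.round(np.array(b["bbox"])*[640,480,640,480]).astype(int).tolist(),round(b["conf"],2)) for b in ctrl.boxes_of(q,n)])
E
```

```text
{'clock': np.float64(0.0), 'joint_pos': array([ 1.6507e+01,  2.0593e+01,  6.3300e-01, -1.9000e-02, -7.0135e+01,
       -1.6507e+01]), 'qvel': array([-0.034, -0.   ,  0.015, -0.048,  0.083, -0.021]), 'tau': array([-1.0000e-03, -5.8273e+01,  2.9306e+01,  6.9970e+00,  7.0000e-03,
       -0.0000e+00]), 'tool_pos': array([ 0.674, -0.   ,  0.202]), 'orientation': array([ 1.79904e+02, -1.00000e-02, -9.00070e+01]), 'force': array([0.042, 0.107, 1.166]), 'moment': array([-0.013, -0.012, -0.041]), 'opening': np.float64(0.088)}
scene {'camera_matrix': array([[597.21928781,   0.        , 314.89611865],
       [  0.        , 597.21928781, 228.46356432],
       [  0.        ,   0.        ,   1.        ]]), 'D': array([0.00580376, 0.        , 0.        , 0.        , 0.        ]), 'position': array([0.90592747, 0.43082586, 0.76622668]), 'rotation': array([-142.45314819,    0.9993251 ,  136.04978552])}
lid [([343, 142, 80, 62], 0.93), ([440, 218, 94, 79], 0.61), ([206, 138, 67, 27], 0.55)]
tin []
brass_spool [([386, 292, 39, 43], 0.69)]
stand [([206, 121, 67, 45], 0.74), ([364, 293, 133, 139], 0.55)]
side {'camera_matrix': array([[485.17816205,   0.        , 324.67879496],
       [  0.        , 485.17816205, 249.42710757],
       [  0.        ,   0.        ,   1.        ]]), 'D': array([-0.0200513,  0.       ,  0.       ,  0.       ,  0.       ]), 'position': array([0.33236527, 0.53661461, 0.69698806]), 'rotation': array([-138.39213422,   -1.00169895, -160.38110686])}
lid [([376, 258, 83, 70], 0.97), ([349, 169, 69, 43], 0.67), ([322, 365, 96, 90], 0.6)]
tin [([277, 203, 77, 72], 0.97)]
brass_spool [([241, 334, 35, 41], 0.64)]
stand [([178, 331, 120, 126], 0.64)]
```

View pics/scene0.png

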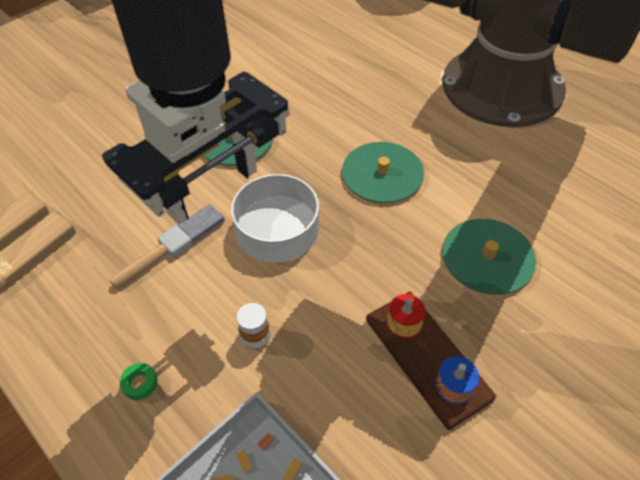

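View pics/side0.png

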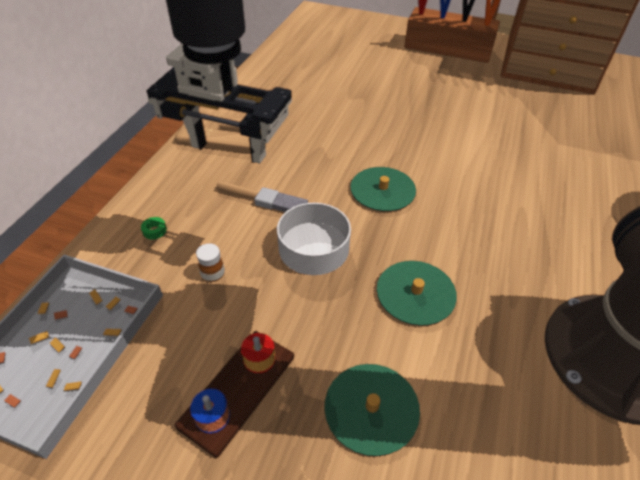

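The scene picture shows three look-alike green discs: about (240,145), half hidden by the gripper, (383,170) and (490,255). In the side picture they are at (384,188), (416,292) and (372,408). The brass spool is at side (258,350), the tin at (314,238), the copper spool at (210,408), and the jar at (209,262). The green ring at (153,228) and the tray are clutter.

```bash
cat > h.py <<'E'
from plant import ctrl
import cv2,numpy as np
from scipy.spatial.transform import Rotation as Ro
from scipy.optimize import least_squares
def cam(n):
    p=ctrl.camera_params(n);return p["camera_matrix"],p["D"],np.array(p["position"]),Ro.from_euler("xyz",p["rotation"],degrees=True).as_matrix()
def unproj(c,uv,z):
    K,D,P,R=c;r=cv2.undistortPoints(np.array(uv,float).reshape(-1,1,2),K,D)[:,0]
    d=np.c_[r,np.ones(len(r))]@R.T
    return P+d*((z-P[2])/d[:,2])[:,None]
def proj(c,X):
    K,D,P,R=c;X=(np.atleast_2d(X)-P)@R
    return cv2.projectPoints(X,np.zeros(3),np.zeros(3),K,D)[0][:,0]
def circ(P):
    f=lambda q:np.hypot(P[:,0]-q[0],P[:,1]-q[1])-q[2]
    r=least_squares(f,[*P[:,:2].mean(0),.05],loss="soft_l1",f_scale=.001)
    return r.x,np.sqrt(np.mean(r.fun**2))
def blobs(im,hue,smin=90,vmin=40,amin=150):
    h=cv2.cvtColor(im,cv2.COLOR_RGB2HSV);m=np.zeros(im.shape[:2],np.uint8)
    for a,b in hue: m|=cv2.inRange(h,(a,smin,vmin),(b,255,255))
    cs=cv2.findContours(m,cv2.RETR_EXTERNAL,cv2.CHAIN_APPROX_NONE)[0]
    return [c for c in cs if cv2.contourArea(c)>amin]
G=[(50,90)];RED=[(0,6),(172,179)];BLU=[(105,130)]
E
python3 - <<'E'
from h import *
print(cam("wrist")[2:],proj(cam("side"),[[0.674,0,.202]]),proj(cam("scene"),[[0.674,0,.202]]))
for n in("scene","side"):
    im=cv2.imread(f"pics/{n}0.png")[:,:,::-1].copy();c=cam(n)
    for nm,hu,z in(("G",G,.01),("R",RED,.056),("B",BLU,.056)):
        for b in blobs(im,hu):
            h=cv2.convexHull(b)[:,0];q,e=circ(unproj(c,h,z));print(n,nm,h.mean(0).round(),q.round(4),e.round(4))
ctrl.snapshot("side")
for q in ("tin","jar","brush"):
  for m in ctrl.cut_out(q,"side")[:2]:
    b=max(cv2.findContours(m["mask"].astype(np.uint8),0,1)[0],key=cv2.contourArea)[:,0]
    print(q,m["conf"],unproj(cam("side"),b,.0).min(0),unproj(cam("side"),b,0).max(0),circ(unproj(cam("side"),b,.056)))
E
```

```text
(array([ 0.67380993, -0.07453221,  0.38518335]), array([[-9.99999698e-01,  5.01327536e-04,  5.93238363e-04],
       [ 6.47747121e-04,  9.59760566e-01,  2.80818869e-01],
       [-4.28584555e-04,  2.80819169e-01, -9.59760601e-01]])) [[231.34267186 164.5046733 ]] [[215.7740228  205.46570065]]
scene G [137. 382.] [0.8589 0.0214 0.0253] 0.0013
scene G [492. 259.] [0.3578 0.2269 0.0687] 0.0003
scene G [385. 174.] [ 0.3425 -0.0054  0.0686] 0.0004
scene G [220. 148.] [ 0.5093 -0.2526  0.0288] 0.0048
scene R [407. 310.] [0.5427 0.2157 0.0244] 0.0006
scene B [459. 374.] [0.5677 0.3224 0.0246] 0.0004
side G [376. 410.] [0.3568 0.2263 0.0685] 0.0003
side G [418. 293.] [ 0.3416 -0.006   0.0683] 0.0003
side G [154. 227.] [0.8602 0.0214 0.0278] 0.0023
side G [382. 187.] [ 0.4686 -0.2523  0.0677] 0.0004
side R [257. 347.] [0.5428 0.2149 0.0247] 0.001
side B [209. 405.] [0.567  0.3218 0.0248] 0.0006
tin 0.65 [ 4.84398356e-01 -1.70080426e-01 -1.11022302e-16] [6.43033500e-01 1.95713459e-02 1.11022302e-16] (array([ 0.54358491, -0.02733369,  0.08179649]), np.float64(0.008669253730152324))
jar 0.65 [0.68366438 0.01314976 0.        ] [0.75627725 0.09531176 0.        ] (array([0.68837863, 0.09352807, 0.03276375]), np.float64(0.008569980259263383))
```

jog_arm([
  [[-0.01, 0.04, -0.015], 0],
  [[-0.02, 0.08, -0.03], 0],
  [[-0.03, 0.124, -0.05], 0],
  [[-0.03, 0.124, -0.05], 0],
  [[-0.03, 0.124, -0.05], 0],
  [[-0.03, 0.124, -0.05], 0],
])

```text
clock: 1.3
tool_pos: [0.5513, 0.03, 0.253]
orientation: [180.0, 0.0, -90.0]
force: [0.4, -0.7, -0.2]
opening: 0.0877
```

```bash
python3 - <<'E'
from h import *
im=ctrl.snapshot("wrist");cv2.imwrite("pics/w1.png",im[:,:,::-1]);np.save("w1.npy",np.array(cam("wrist"),dtype=object),allow_pickle=True)
s=ctrl.snapshot("scene");cv2.imwrite("pics/scene1.png",s[:,:,::-1])
s=ctrl.snapshot("side");cv2.imwrite("pics/side1.png",s[:,:,::-1])
c=cam("wrist");o=ctrl.get_obs();print(c[2],o["clock"],o["tool_pos"],o["orientation"])
for b in blobs(im,G): print(circ(unproj(c,cv2.convexHull(b)[:,0],.01)))
a=cv2.resize(s[140:230,330:440],None,fx=4,fy=4,interpolation=2);cv2.imwrite("pics/lidcrop.png",a[:,:,::-1])
big=np.zeros((480,800,3),np.uint8);big[:360,:440]=a;b=cv2.resize(im,(360,270));big[:270,440:]=b;cv2.imwrite("pics/m1.png",big[:,:,::-1])
E
```

```text
[ 0.55047805 -0.04466078  0.43411597] 1.45 [0.55135335 0.02971382 0.2521126 ] [ 1.79893405e+02 -4.19044995e-02 -9.00405989e+01]
(array([0.36850812, 0.23731848, 0.05170968]), np.float64(0.0063242718839537845))
(array([0.85888882, 0.0200645 , 0.02663782]), np.float64(0.0016979920420834836))
(array([ 0.33966365, -0.00749232,  0.06948681]), np.float64(0.00017131718745866484))
```

View pics/m1.png

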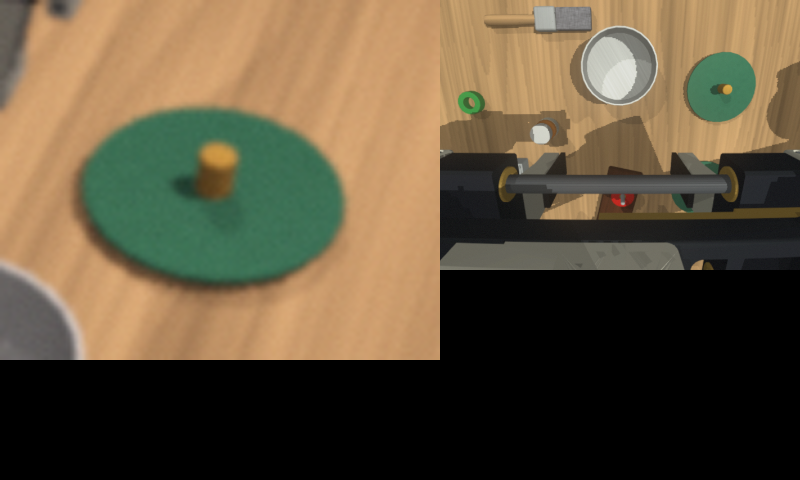

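View pics/w1.png

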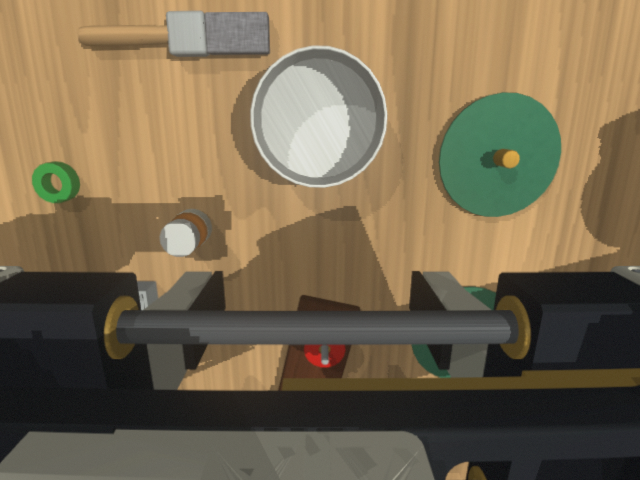

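The crop shows the lid farthest right, at side (384,188): a full disc with its knob, lying flat. In the wrist view the tin's rim spans u 251–387 and v 46–187, with the brush at (175,33) and the jar at (183,238).

```bash
cat >> h.py <<'E'
def tin(im,c,x0,zs=.056,rng=(.055,.075)):
    # bright rim ring: brightest radius per azimuth on plane z, iterated
    g=cv2.cvtColor(im,cv2.COLOR_RGB2HSV);s=g[:,:,2].astype(np.float32)-g[:,:,1]
    x=np.array(x0,float)
    for k in range(4):
        a=np.radians(np.arange(0,360,3));r=np.arange(*rng,.0003)
        X=np.stack([x[0]+np.outer(np.cos(a),r),x[1]+np.outer(np.sin(a),r),np.full((len(a),len(r)),zs)],-1)
        uv=proj(c,X.reshape(-1,3)).astype(np.float32).reshape(len(a),len(r),2)
        v=cv2.remap(s,uv[...,0],uv[...,1],cv2.INTER_LINEAR)
        i=v.argmax(1);P=X[np.arange(len(a)),i];q,e=circ(P);x=q[:2]
    return q,e
E
python3 - <<'E'
from h import *
c=np.load("w1.npy",allow_pickle=True)
im=cv2.imread("pics/w1.png")[:,:,::-1].copy()
x0=unproj(c,[(319,116)],.056)[0,:2];print("tin w",x0,tin(im,c,x0))
for n in("scene","side"): print(n,tin(cv2.imread(f"pics/{n}1.png")[:,:,::-1].copy(),cam(n),x0))
for n in("scene","side"):
    im=cv2.imread(f"pics/{n}1.png")[:,:,::-1].copy()
    for b in blobs(im,G):print(n,circ(unproj(cam(n),cv2.convexHull(b)[:,0],.01)))
# knob of target lid in side/scene: predicted pixel vs
for n in("scene","side"):
  print(proj(cam(n),[[.4686,-.2523,.034],[.4686,-.2523,.01],[.542,.2145,.078]]).round(1))
E
```

```text
tin w [ 0.54806024 -0.05057541] (array([ 0.54831932, -0.04776983,  0.06596667]), np.float64(0.003386345822803195))
scene (array([ 0.54895324, -0.04734304,  0.0653592 ]), np.float64(0.0025856244363173476))
side (array([ 0.55047693, -0.04987283,  0.06460464]), np.float64(0.0033190791309598813))
scene (array([0.85900667, 0.0215184 , 0.02542303]), np.float64(0.0013285729082308847))
scene (array([0.35781592, 0.2269935 , 0.06874808]), np.float64(0.00032430179590344193))
scene (array([ 0.34263999, -0.00534087,  0.06857231]), np.float64(0.0003891559865116297))
scene (array([ 0.46993286, -0.2514905 ,  0.0682518 ]), np.float64(0.0049397243844087465))
side (array([0.35672106, 0.22620008, 0.06844251]), np.float64(0.00029932529253353675))
side (array([ 0.34159648, -0.00604947,  0.06836622]), np.float64(0.0002668791548625001))
side (array([0.86033303, 0.02141496, 0.0277963 ]), np.float64(0.0024948161505432887))
side (array([ 0.4687257 , -0.25219553,  0.06761434]), np.float64(0.00030963059137548344))
[[232.9 126.2]
 [234.6 136. ]
 [408.2 299.6]]
[[384.  179.1]
 [382.8 187.8]
 [256.3 338.5]]
```

jog_arm([
  [[-0.045, 0.002, 0], 0],
  [[-0.09, 0.004, 0], 0],
  [[-0.135, 0.006, 0], 0],
  [[-0.18, 0.008, 0], 0],
  [[-0.225, 0.01, 0], 0],
  [[-0.265, 0.01, 0], 0],
  [[-0.265, 0.01, 0], 0],
  [[-0.265, 0.01, 0], 0],
  [[-0.265, 0.01, 0], 0],
])

```text
clock: 2.35
tool_pos: [0.5412, 0.2943, 0.2524]
orientation: [179.9, -0.1, -90.0]
force: [0.7, 0.2, 0.0]
opening: 0.0875
```

```bash
python3 - <<'E'
from h import *
im=ctrl.snapshot("wrist");c=cam("wrist");cv2.imwrite("pics/w2.png",im[:,:,::-1]);print(c[2])
for nm,hu in(("R",RED),("B",BLU)):
    for b in blobs(im,hu):
        h=cv2.convexHull(b)[:,0];print(nm,h.mean(0),circ(unproj(c,h,.056)))
E
```

```text
[0.54012596 0.21965214 0.43482885]
R [315.66666667 117.37037037] (array([0.54171395, 0.21538689, 0.02489226]), np.float64(0.00013292826624702888))
B [290.88461538 224.42307692] (array([0.56608405, 0.32234443, 0.02441891]), np.float64(0.0002384297218274248))
```

View pics/w2.png

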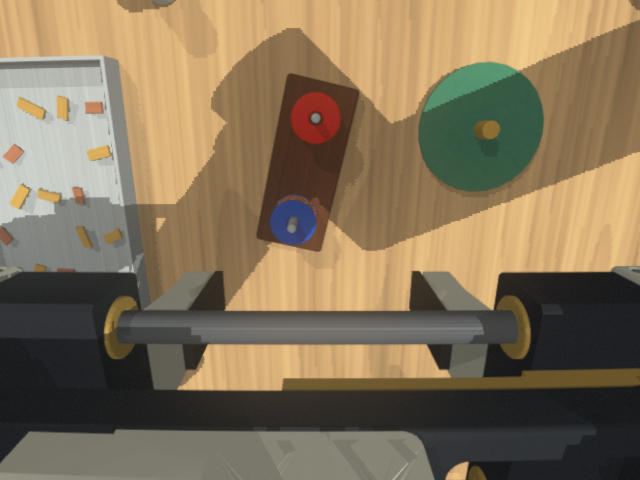

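The wrist view shows the brass spool at (316,117) and the copper one at (291,224), 110 mm apart as they should be. The brass spool's position agrees across all three cameras to within 1 mm.

jog_arm([
  [[0.04, -0.001, 0.02], 0],
  [[0.079, -0.001, 0.05], 0],
  [[0.079, -0.001, 0.09], 0],
  [[0.079, -0.001, 0.12], 0],
  [[0.079, -0.001, 0.12], 0],
  [[0.079, -0.001, 0.12], 0],
  [[0.079, -0.001, 0.14], 0],
  [[0.079, -0.001, 0.16], 0],
  [[0.079, -0.001, 0.18], 0],
  [[0.079, -0.001, 0.2], 0],
  [[0.079, -0.001, 0.215], 0],
  [[0.079, -0.001, 0.226], 0],
  [[0.079, -0.001, 0.226], 0],
  [[0.079, -0.001, 0.226], 0],
])

```text
clock: 3.8
tool_pos: [0.5429, 0.2166, 0.0285]
orientation: [-179.9, 0.0, -90.0]
force: [0.8, -0.4, 1.0]
opening: 0.0875
```

jog_arm([
  [[0, 0, 0], 0],
  [[0, 0, 0], 0],
  [[0, 0, 0], 0],
  [[0, 0, 0], 0],
  [[0, 0, 0], 0],
  [[0, 0, 0], 0],
  [[0, 0, 0], 0],
  [[0, 0, 0], 0],
  [[0, 0, 0], 0],
  [[0, 0, 0], 0],
  [[0, 0, 0], 0],
  [[0, 0, 0], 0],
], jaw=1)

```text
clock: 5.0
tool_pos: [0.5421, 0.216, 0.0273]
orientation: [-180.0, 0.0, -90.0]
force: [0.5, 0.4, 1.7]
opening: 0.0483
```

jog_arm([
  [[0, 0, -0.004], 0],
  [[0, 0, -0.01], 0],
  [[0, 0, -0.02], 0],
  [[0, 0, -0.032], 0],
  [[0, 0, -0.045], 0],
  [[0, 0, -0.058], 0],
  [[0, 0, -0.07], 0],
  [[0, 0, -0.085], 0],
  [[0, 0, -0.1], 0],
  [[0, 0, -0.12], 0],
  [[0, 0, -0.14], 0],
  [[0, 0, -0.14], 0],
  [[0, 0, -0.14], 0],
  [[0, 0, -0.14], 0],
])

```text
clock: 6.4
tool_pos: [0.5413, 0.2156, 0.1664]
orientation: [179.9, -0.0, -90.0]
force: [-0.6, -0.7, -2.7]
opening: 0.0482
```

```bash
python3 - <<'E'
from h import *
o=ctrl.get_obs();print(o["force"],o["tool_pos"],o["opening"])
out=[]
for n in("scene","side"):
    im=ctrl.snapshot(n);out.append(im[::1,::1])
    for nm,hu in(("R",RED),("B",BLU)):
        for b in blobs(im,hu,amin=80):
            h=cv2.convexHull(b)[:,0];print(n,nm,h.mean(0),circ(unproj(cam(n),h,.056 if nm=="B" else .196)))
cv2.imwrite("pics/l1.png",np.hstack([out[0][150:450,200:600],out[1][200:500,100:500]])[:,:,::-1])
E
```

```text
[-0.63841274 -0.70932254 -2.68920757] [0.54126967 0.21561394 0.16635917] 0.04823076413648411
scene R [429.91666667 258.5       ] (array([0.54369512, 0.21773098, 0.02223799]), np.float64(0.0010495386953294614))
scene B [459.45833333 372.83333333] (array([0.56725593, 0.32252532, 0.02480232]), np.float64(0.0002005652528816856))
side R [242.375  296.4375] (array([0.54328161, 0.21773924, 0.02352723]), np.float64(0.0020526128741249847))
side B [207.13043478 405.82608696] (array([0.56695039, 0.32184187, 0.02477403]), np.float64(0.0005105482695188558))Traceback (most recent call last):
  File "<stdin>", line 9, in <module>
    return _nx.concatenate(arrs, 1, dtype=dtype, casting=casting)
           ~~~~~~~~~~~~~~~^^^^^^^^^^^^^^^^^^^^^^^^^^^^^^^^^^^^^^^
ValueError: all the input array dimensions except for the concatenation axis must match exactly, but along dimension 0, the array at index 0 has size 300 and the array at index 1 has size 280
```

jog_arm([
  [[0.02, -0.002, 0], 0],
  [[0.05, -0.004, 0], 0],
  [[0.085, -0.006, 0], 0],
  [[0.12, -0.008, 0], 0],
  [[0.15, -0.008, 0], 0],
  [[0.172, -0.008, 0], 0],
  [[0.186, -0.008, 0], 0],
  [[0.186, -0.008, 0], 0],
  [[0.186, -0.008, 0], 0],
  [[0.186, -0.008, 0], 0],
  [[0.186, -0.008, 0], 0],
])

```text
clock: 7.6
tool_pos: [0.55, 0.0308, 0.1671]
orientation: [180.0, 0.0, -89.9]
force: [0.5, 0.4, -2.4]
opening: 0.0486
```

```bash
cat >> h.py <<'E'
def tin2(im,c,x0):
    # outer edge of the rim: last bright->wood drop, robust
    hsv=cv2.cvtColor(im,cv2.COLOR_RGB2HSV);s=cv2.GaussianBlur(hsv[:,:,1],(3,3),0).astype(np.float32)
    x=np.array(x0,float)
    for k in range(5):
        a=np.radians(np.arange(0,360,3));r=np.arange(.058,.078,.0003)
        X=np.stack([x[0]+np.outer(np.cos(a),r),x[1]+np.outer(np.sin(a),r),np.full((len(a),len(r)),.056)],-1)
        uv=proj(c,X.reshape(-1,3)).astype(np.float32).reshape(len(a),len(r),2)
        v=cv2.remap(s,uv[...,0],uv[...,1],cv2.INTER_LINEAR)
        P=X[np.arange(len(a)),np.gradient(v,axis=1).argmax(1)];q,e=circ(P);x=q[:2]
    return q,e
E
python3 - <<'E'
from h import *
im=ctrl.snapshot("wrist");c=cam("wrist");cv2.imwrite("pics/w3.png",im[:,:,::-1]);print(c[2])
x0=(.549,-.049);print(tin(im,c,x0),tin2(im,c,x0))
for n in("scene","side"):
    j=ctrl.snapshot(n);print(n,tin2(j,cam(n),x0));cv2.imwrite(f"pics/{n}3.png",j[:,:,::-1])
c1=np.load("w1.npy",allow_pickle=True);print(tin2(cv2.imread("pics/w1.png")[:,:,::-1].copy(),c1,x0))
for t in np.radians(np.arange(0,360,4)):
    p=proj(c,[.549+.068*np.cos(t),-.049+.068*np.sin(t),.056])[0];cv2.circle(im,tuple(int(round(q)) for q in p),1,(255,0,0),-1)
s=cv2.imread("pics/side3.png")[:,:,::-1]
cv2.imwrite("pics/v3.png",np.hstack([im[:,:400],s[:,100:500]])[:,:,::-1]) 
E
```

```text
[ 0.5489614  -0.04378538  0.34913589]
(array([ 0.54849493, -0.04752383,  0.06619983]), np.float64(0.0017773311032265075)) (array([ 0.54883029, -0.04717861,  0.06780471]), np.float64(0.0001971421765679653))
scene (array([ 0.5482879 , -0.04789629,  0.06846414]), np.float64(0.004637568219701596))
side (array([ 0.54989919, -0.04780404,  0.06766404]), np.float64(0.004904899322904708))
(array([ 0.54875758, -0.0472905 ,  0.06780422]), np.float64(0.0002584069767290289))
```

View pics/v3.png

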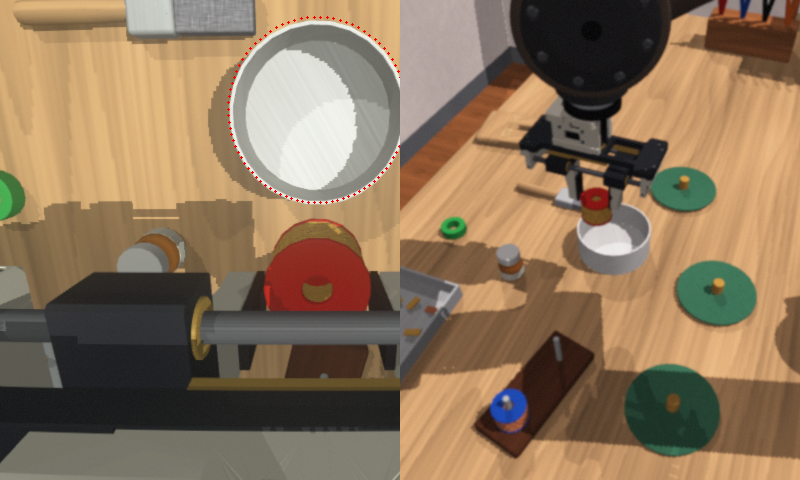

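Tin at (0.549, -0.047): the red rim overlay matches it. The spool is held and looks upright. The side view shows the stand and copper spool unmoved.

jog_arm([
  [[0.02, 0, 0], 0],
  [[0.045, 0.001, 0], 0],
  [[0.068, 0.001, 0], 0],
  [[0.078, 0.001, 0], 0],
  [[0.078, 0.001, 0], 0],
  [[0.078, 0.001, 0.02], 0],
  [[0.078, 0.001, 0.045], 0],
  [[0.078, 0.001, 0.07], 0],
  [[0.078, 0.001, 0.095], 0],
  [[0.078, 0.001, 0.115], 0],
  [[0.078, 0.001, 0.13], 0],
  [[0.078, 0.001, 0.14], 0],
  [[0.078, 0.001, 0.146], 0],
  [[0.078, 0.001, 0.146], 0],
  [[0.078, 0.001, 0.146], 0],
])

```text
clock: 9.25
tool_pos: [0.5495, -0.0478, 0.0218]
orientation: [-179.9, 0.0, -90.0]
force: [0.4, -1.2, -1.6]
opening: 0.0485
```

jog_arm([
  [[0, 0, 0.002], 0],
  [[0, 0, 0.003], 0],
  [[0, 0, 0.004], 0],
  [[0, 0, 0.005], 0],
  [[0, 0, 0.005], 0],
  [[0, 0, 0.005], 0],
])

```text
clock: 9.85
tool_pos: [0.549, -0.0481, 0.0163]
orientation: [-180.0, -0.0, -90.0]
force: [-0.2, 0.5, -2.0]
opening: 0.0482
```

jog_arm([
  [[0, 0, 0.001], 0],
  [[0, 0, 0.002], 0],
  [[0, 0, 0.003], 0],
  [[0, 0, 0.003], 0],
  [[0, 0, 0.003], 0],
  [[0, 0, 0.003], 0],
])

```text
clock: 10.45
tool_pos: [0.549, -0.048, 0.0134]
orientation: [-180.0, 0.0, -90.0]
force: [-0.1, 0.4, 0.7]
opening: 0.0485
```

jog_arm([
  [[0, 0, 0.0005], 0],
  [[0, 0, 0.0005], 0],
  [[0, 0, 0.0005], 0],
  [[0, 0, 0.0005], 0],
])

```text
clock: 10.85
tool_pos: [0.549, -0.048, 0.0133]
orientation: [-180.0, -0.0, -90.0]
force: [-2.8, 0.4, 5.1]
opening: 0.0483
```

jog_arm([
  [[0, 0, 0], 0],
  [[0, 0, 0], 0],
  [[0, 0, 0], 0],
  [[0, 0, 0], 0],
  [[0, 0, 0], 0],
  [[0, 0, 0], 0],
], jaw=-0.4)

```text
clock: 11.45
tool_pos: [0.549, -0.048, 0.0127]
orientation: [180.0, -0.0, -90.0]
force: [-0.0, -0.0, -0.1]
opening: 0.0614
```

jog_arm([
  [[0, 0, -0.01], 0],
  [[0, 0, -0.03], 0],
  [[0, 0, -0.06], 0],
  [[0, 0, -0.1], 0],
  [[0.04, 0, -0.14], 0],
  [[0.07, 0.02, -0.16], 0],
  [[0.1, 0.05, -0.17], 0],
  [[0.125, 0.08, -0.17], 0],
  [[0.125, 0.08, -0.17], 0],
  [[0.125, 0.08, -0.17], 0],
  [[0.125, 0.08, -0.17], 0],
])

```text
clock: 12.55
tool_pos: [0.4695, -0.1729, 0.1833]
orientation: [-179.9, -0.0, -90.0]
force: [-0.1, 0.3, 0.1]
opening: 0.0613
```

```bash
python3 - <<'E'
from h import *
im=ctrl.snapshot("wrist");c=cam("wrist");cv2.imwrite("pics/w4.png",im[:,:,::-1]);o=ctrl.get_obs();print(c[2],o["tool_pos"])
for b in blobs(im,G): print(circ(unproj(c,cv2.convexHull(b)[:,0],.01)))
for n in("side","scene"):
    j=ctrl.snapshot(n)
    print(n,tin2(j,cam(n),(.549,-.0474)))
    for b in blobs(j,RED,amin=60):
        h=cv2.convexHull(b)[:,0];print(h.mean(0),circ(unproj(cam(n),h,.042)))
    for b in blobs(j,G):
        h=cv2.convexHull(b)[:,0];print(h.mean(0),circ(unproj(cam(n),h,.01)))
    if n=="side": s=j
cv2.imwrite("pics/v4.png",np.hstack([im[:,120:520],s[:,200:600]])[:,:,::-1])
E
```

```text
[ 0.46841766 -0.2471486   0.36494981] [ 0.46959467 -0.17262705  0.18297778]
(array([0.38026434, 0.01202205, 0.02615885]), np.float64(0.004316111389693884))
(array([ 0.46668883, -0.25517154,  0.0689525 ]), np.float64(0.0005012743265650097))
side (array([ 0.54972333, -0.04335846,  0.07079891]), np.float64(0.0032202508338729638))
[315.45 232.6 ] (array([ 0.5492809 , -0.04892165,  0.02552897]), np.float64(0.0006531279555094235))
[374.02272727 412.54545455] (array([0.35684564, 0.22619796, 0.06855842]), np.float64(0.0003370989207324493))
[415.51351351 292.94594595] (array([ 0.34152195, -0.00613409,  0.06831322]), np.float64(0.00027036527326083654))
[153.38888889 227.77777778] (array([0.86006401, 0.02093549, 0.02801843]), np.float64(0.0026456772893635257))
[381.93103448 187.27586207] (array([ 0.46868484, -0.25213217,  0.06765557]), np.float64(0.0003387943384069893))
scene (array([ 0.55170108, -0.04357677,  0.07027069]), np.float64(0.003394210041742093))
[275.42105263 210.47368421] (array([ 0.54896749, -0.04769644,  0.02482142]), np.float64(0.00033448485913302055))
[138.24 382.24] (array([0.85890882, 0.02139326, 0.02547359]), np.float64(0.0013646055378171687))
[490.9   256.725] (array([0.35773153, 0.22690825, 0.06877645]), np.float64(0.00032782572311159004))
[384.02564103 172.74358974] (array([ 0.34255185, -0.00536419,  0.06857334]), np.float64(0.0004191993919140135))
[231.43589744 137.46153846] (array([ 0.46950388, -0.25156279,  0.0684922 ]), np.float64(0.0003948684712766008))
```

View pics/v4.png

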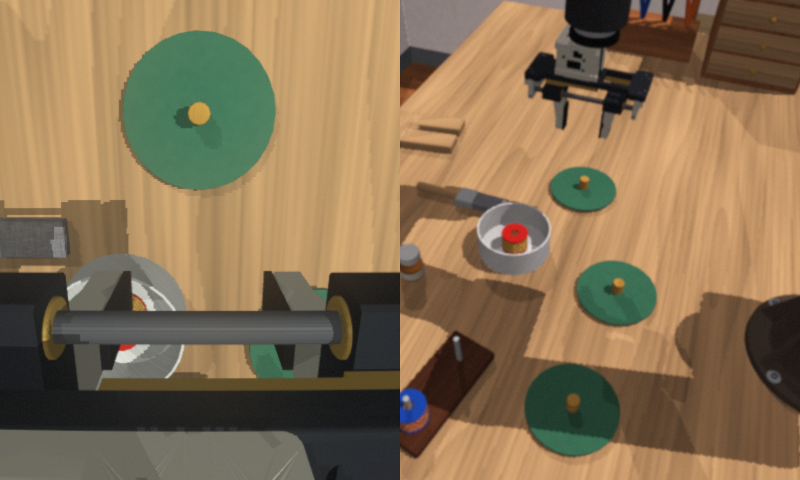

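The spool stands upright in the tin (side crop (514,238)), and the fingers are clear. I'll cross-check the lid's position using its knob.

```bash
python3 - <<'E'
from h import *
for n,f in(("wrist","w4"),("side","side0"),("scene",None)):
    im=cv2.imread(f"pics/{f}.png")[:,:,::-1].copy() if f else ctrl.snapshot(n)
    c=cam(n);p=proj(c,[.4685,-.2525,.034])[0];print(n,p.round(1))
    k=[b for b in blobs(im,[(10,22)],130,100,20) if abs(b[:,0].mean(0)-p).max()<15]
    for b in k:
        h=cv2.convexHull(b)[:,0]
        print(h.min(0),h.max(0), "topcirc z.034",circ(unproj(c,h,.034)) if n=="wrist" else "")
        if n!="wrist": # top of the knob: highest rows, ellipse centre via width
            w=h.max(0)[0]-h.min(0)[0]; 
            q=[(h.min(0)[0]+h.max(0)[0])/2,h.min(0)[1]]; print("far rim pt",unproj(c,[q],.034))
    print("exp far rim",[unproj(c,[p],.034)])
E
```

```text
wrist [316.9 115.6]
[308 102] [329 124] topcirc z.034 (array([ 0.46713304, -0.25449914,  0.00921352]), np.float64(7.421859850718632e-05))
exp far rim [array([[ 0.4685, -0.2525,  0.034 ]])]
side [384.1 179.1]
[380 176] [388 187] topcirc z.034 
far rim pt [[ 0.47123813 -0.26220794  0.034     ]]
exp far rim [array([[ 0.4685, -0.2525,  0.034 ]])]
scene [232.9 126.1]
[228 123] [237 130] topcirc z.034 
far rim pt [[ 0.46385659 -0.25931375  0.034     ]]
exp far rim [array([[ 0.4685, -0.2525,  0.034 ]])]
```

jog_arm([
  [[0.03, 0.001, 0], 0],
  [[0.06, 0.001, 0], 0],
  [[0.08, 0.001, 0.02], 0],
  [[0.08, 0.001, 0.05], 0],
  [[0.08, 0.001, 0.08], 0],
  [[0.08, 0.001, 0.105], 0],
  [[0.08, 0.001, 0.125], 0],
  [[0.08, 0.001, 0.14], 0],
  [[0.08, 0.001, 0.15], 0],
  [[0.08, 0.001, 0.16], 0],
  [[0.08, 0.001, 0.164], 0],
  [[0.08, 0.001, 0.167], 0],
  [[0.08, 0.001, 0.167], 0],
  [[0.08, 0.001, 0.167], 0],
])

```text
clock: 14.15
tool_pos: [0.4684, -0.2531, 0.0163]
orientation: [-180.0, -0.0, -90.0]
force: [-0.4, 0.2, -0.0]
opening: 0.0614
```

jog_arm([
  [[0, 0, 0.0015], 0],
  [[0, 0, 0.0025], 0],
  [[0, 0, 0.0025], 0],
  [[0, 0, 0.0025], 0],
])

```text
clock: 14.55
tool_pos: [0.468, -0.253, 0.0133]
orientation: [-180.0, -0.0, -90.0]
force: [0.2, -0.4, 0.1]
opening: 0.0613
```

jog_arm([
  [[0, 0, 0], 0],
  [[0, 0, 0], 0],
  [[0, 0, 0], 0],
  [[0, 0, 0], 0],
  [[0, 0, 0], 0],
  [[0, 0, 0], 0],
  [[0, 0, 0], 0],
  [[0, 0, 0], 0],
  [[0, 0, 0], 0],
  [[0, 0, 0], 0],
  [[0, 0, 0], 0],
  [[0, 0, 0], 0],
  [[0, 0, 0], 0],
  [[0, 0, 0], 0],
], jaw=1)

```text
clock: 15.95
tool_pos: [0.468, -0.253, 0.0133]
orientation: [-180.0, 0.0, -90.0]
force: [-1.0, -0.4, 0.7]
opening: 0.0002
```

jog_arm([
  [[0, 0, -0.003], 0],
  [[0, 0, -0.008], 0],
  [[0, 0, -0.02], 0],
  [[0, 0, -0.04], 0],
  [[0, 0, -0.065], 0],
  [[0, 0, -0.09], 0],
  [[0, 0, -0.11], 0],
  [[0, 0, -0.12], 0],
  [[0, 0, -0.12], 0],
  [[0, 0, -0.12], 0],
  [[0, 0, -0.12], 0],
])

```text
clock: 17.05
tool_pos: [0.4672, -0.2528, 0.1322]
orientation: [179.9, 0.0, -90.0]
force: [-0.1, 0.1, 0.3]
opening: 0.0003
```

The grip missed: the opening went to 0. I'll look before retrying.

jog_arm([
  [[-0.08, 0, -0.05], 0],
  [[-0.08, 0, -0.05], 0],
  [[-0.08, 0, -0.05], 0],
  [[-0.08, 0, -0.05], 0],
  [[-0.08, 0, -0.05], 0],
], jaw=-0.4)

```text
clock: 17.55
tool_pos: [0.4673, -0.1732, 0.182]
orientation: [179.9, 0.0, -90.0]
force: [0.9, -0.2, 0.7]
opening: 0.0348
```

```bash
python3 - <<'E'
from h import *
im=ctrl.snapshot("wrist");c=cam("wrist");o=ctrl.get_obs();print(c[2],o["tool_pos"])
for b in blobs(im,G): print(circ(unproj(c,cv2.convexHull(b)[:,0],.01)))
for n in("side","scene"):
    s=ctrl.snapshot(n)
    for b in blobs(s,G):
        h=cv2.convexHull(b)[:,0];print(n,h.mean(0),circ(unproj(cam(n),h,.01)))
    if n=="side":S=s
cv2.imwrite("pics/v5.png",np.hstack([im[:,120:520],cv2.resize(S[130:370,300:500],(400,480))])[:,:,::-1])
E
```

```text
[ 0.46645265 -0.24801785  0.36390755] [ 0.4672383  -0.17348854  0.18197211]
(array([ 0.46602974, -0.25611929,  0.06855619]), np.float64(0.0008638682792685662))
side [374.24390244 410.12195122] (array([0.3568081 , 0.22620905, 0.06853984]), np.float64(0.0003255468500246109))
side [417.52631579 294.10526316] (array([ 0.34169121, -0.00604523,  0.06837016]), np.float64(0.00026251946092104424))
side [153.11764706 227.17647059] (array([0.86037218, 0.02072648, 0.02777433]), np.float64(0.0025460989779216418))
side [380.27272727 188.42424242] (array([ 0.46876352, -0.25224375,  0.067627  ]), np.float64(0.00032510594163603023))
scene [136.66666667 381.04166667] (array([0.85883596, 0.02113032, 0.02546934]), np.float64(0.0013941656937202626))
scene [492.26190476 255.54761905] (array([0.35773174, 0.22696667, 0.06873818]), np.float64(0.00035444590931414026))
scene [382.85  174.125] (array([ 0.34253211, -0.00534714,  0.06856137]), np.float64(0.0003877805244607486))
scene [231.94871795 138.23076923] (array([ 0.46950894, -0.25165005,  0.06847251]), np.float64(0.0003878526177581029))
```

View pics/v5.png

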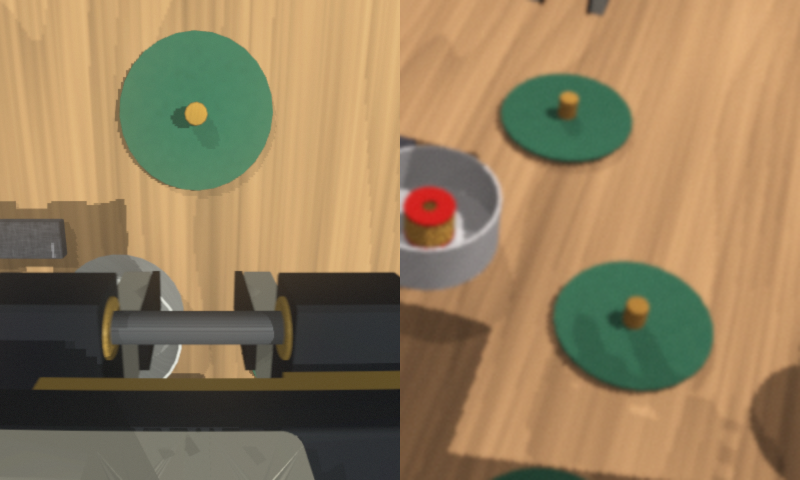

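The lid hasn't moved at all, and the jaws shut through where its knob appears. I'll check whether another lid farther right lies outside the fixed views.

```bash
python3 - <<'E'
from h import *
C={n:cam(n) for n in("scene","side")}
for y in np.arange(-.8,-.2,.1):
    r=""
    for x in np.arange(-.1,.85,.1):
        t=""
        for n in C:
            X=np.array([x,y,.01]);zc=((X-C[n][2])@C[n][3])[2]
            u,v=proj(C[n],X)[0]
            t+=n[1] if zc>0 and 0<=u<640 and 0<=v<480 else "-"
        r+=f"{t} "
    print(round(y,1),r)
E
```

```text
-0.8 -- -i -i -i -i ci ci ci -i -i 
-0.7 -- -i -i -i ci ci ci ci ci -i 
-0.6 -- -i -i ci ci ci ci ci ci -i 
-0.5 -- -i ci ci ci ci ci ci ci ci 
-0.4 -- ci ci ci ci ci ci ci ci ci 
-0.3 c- ci ci ci ci ci ci ci ci ci 
-0.2 c- ci ci ci ci ci ci ci ci ci
```

jog_arm([
  [[0.04, 0, -0.01], 0],
  [[0.08, 0, -0.02], 0],
  [[0.12, 0, -0.04], 0],
  [[0.16, 0, -0.06], 0],
  [[0.2, 0, -0.08], 0],
  [[0.2, 0, -0.08], 0],
  [[0.2, 0, -0.08], 0],
  [[0.2, 0, -0.08], 0],
])

```text
clock: 18.5
tool_pos: [0.4673, -0.3728, 0.2621]
orientation: [179.9, 0.1, -90.0]
force: [-0.1, 0.3, -0.2]
opening: 0.0611
```

```bash
python3 - <<'E'
from h import *
im=ctrl.snapshot("wrist");c=cam("wrist");o=ctrl.get_obs();print(c[2],o["tool_pos"])
print(unproj(c,[(0,0),(639,0),(320,250)],0).round(2))
for b in blobs(im,G): print(b[:,0].mean(0),circ(unproj(c,cv2.convexHull(b)[:,0],.01)))
print([(np.round(np.array(b["bbox"])*[640,480,640,480]).astype(int).tolist(),round(b["conf"],2)) for b in ctrl.boxes_of("lid","wrist")])
cv2.imwrite("pics/w6.png",im[:,:,::-1])
E
```

```text
[ 0.46657267 -0.44707938  0.44413815] [ 0.4674445  -0.37242151  0.2622703 ]
[[ 0.82 -0.58  0.  ]
 [ 0.11 -0.58  0.  ]
 [ 0.46 -0.29  0.  ]]
[311.94497608 270.82535885] (array([ 0.46720911, -0.24915278,  0.06718185]), np.float64(0.0037931992876615458))
[([260, 226, 110, 84], 0.63)]
```

View pics/w6.png

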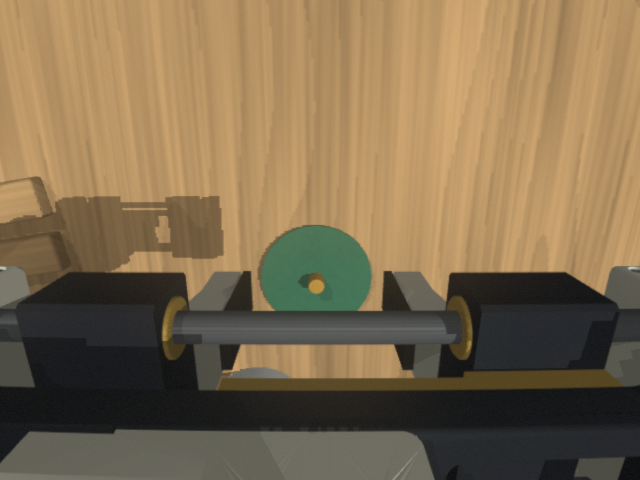

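There is no other lid farther right (this one shows at (316,270)), and the two other discs are at the edge of reach or outside it. I'll retry here, probing for contact with the disc first.

jog_arm([
  [[-0.045, 0, 0.02], 0],
  [[-0.085, 0, 0.05], 0],
  [[-0.119, 0, 0.09], 0],
  [[-0.119, 0, 0.13], 0],
  [[-0.119, 0, 0.165], 0],
  [[-0.119, 0, 0.19], 0],
  [[-0.119, 0, 0.21], 0],
  [[-0.119, 0, 0.225], 0],
  [[-0.119, 0, 0.235], 0],
  [[-0.119, 0, 0.242], 0],
  [[-0.119, 0, 0.246], 0],
  [[-0.119, 0, 0.249], 0],
  [[-0.119, 0, 0.249], 0],
  [[-0.119, 0, 0.249], 0],
])

```text
clock: 20.0
tool_pos: [0.4683, -0.2541, 0.0147]
orientation: [-180.0, -0.0, -90.0]
force: [-0.2, 0.3, -0.2]
opening: 0.0612
```

jog_arm([
  [[0, 0, 0.001], 0],
  [[0, 0, 0.002], 0],
  [[0, 0, 0.003], 0],
  [[0, 0, 0.003], 0],
  [[0, 0, 0.003], 0],
])

```text
clock: 20.5
tool_pos: [0.468, -0.2541, 0.0112]
orientation: [180.0, -0.0, -90.0]
force: [-0.2, 0.5, 0.3]
opening: 0.0616
```

jog_arm([
  [[0, 0, 0.001], 0],
  [[0, 0, 0.001], 0],
  [[0, 0, 0.001], 0],
])

```text
clock: 20.8
tool_pos: [0.4679, -0.254, 0.0102]
orientation: [180.0, 0.0, -90.0]
force: [0.2, 0.9, 0.2]
opening: 0.0615
```

jog_arm([
  [[0, 0, 0.001], 0],
  [[0, 0, 0.001], 0],
  [[0, 0, 0.001], 0],
])

```text
clock: 21.1
tool_pos: [0.468, -0.254, 0.0092]
orientation: [180.0, 0.0, -90.0]
force: [-0.2, 0.8, 0.3]
opening: 0.0614
```

jog_arm([
  [[0, 0, 0.001], 0],
  [[0, 0, 0.002], 0],
  [[0, 0, 0.002], 0],
  [[0, 0, 0.002], 0],
])

```text
clock: 21.5
tool_pos: [0.4679, -0.254, 0.0072]
orientation: [180.0, 0.0, -90.0]
force: [-0.4, -0.8, 0.4]
opening: 0.0615
```

```bash
python3 - <<'E'
from h import *
S=ctrl.snapshot("side");T=ctrl.snapshot("scene");W=ctrl.snapshot("wrist")
o=ctrl.get_obs();print(o["clock"],o["tool_pos"],o["force"])
a=cv2.resize(S[110:230,320:450],(520,480));b=cv2.resize(T[90:190,180:290],(275,250));w=cv2.resize(W,(275,206))
big=np.zeros((480,795,3),np.uint8);big[:,:520]=a;big[:250,520:]=b;big[255:461,520:]=w
cv2.imwrite("pics/v7.png",big[:,:,::-1])
E
```

```text
21.65 [ 0.46801339 -0.2540182   0.00727436] [ 0.21435559 -0.09547301 -0.11926128]
```

View pics/v7.png

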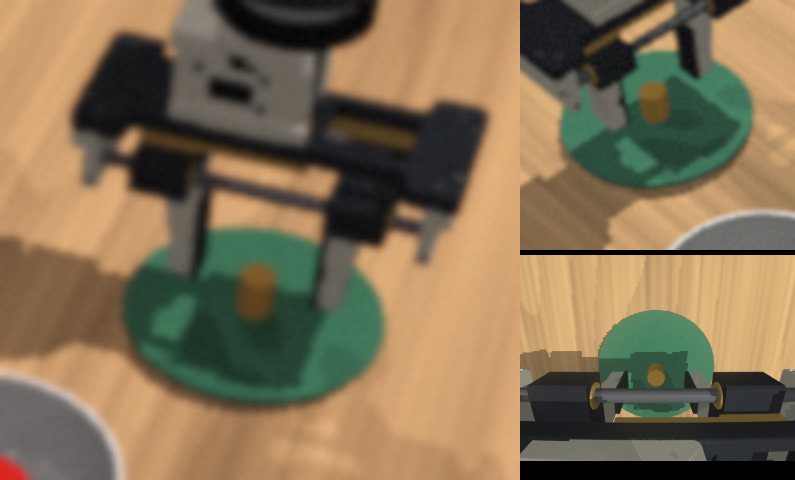

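The fingers straddle the knob with their tips 3 mm below the disc's top, yet no force shows. I'll close once more here to be certain.

jog_arm([
  [[0, 0, -0.003], 0],
  [[0, 0, -0.004], 0],
  [[0, 0, -0.004], 0],
  [[0, 0, -0.004], 0],
  [[0, 0, -0.004], 0],
  [[0, 0, -0.004], 0],
  [[0, 0, -0.004], 0],
  [[0, 0, -0.004], 0],
  [[0, 0, -0.004], 0],
  [[0, 0, -0.004], 0],
], jaw=1)

```text
clock: 22.65
tool_pos: [0.4679, -0.254, 0.0112]
orientation: [180.0, 0.0, -90.0]
force: [-0.1, 0.4, 0.9]
opening: 0.0005
```

```bash
python3 - <<'E'
from h import *
S=ctrl.snapshot("side")
for b in blobs(S,G):
    h=cv2.convexHull(b)[:,0];print(h.mean(0),circ(unproj(cam("side"),h,.01)))
a=cv2.resize(S[110:230,320:450],(520,480));cv2.imwrite("pics/v8.png",a[:,:,::-1])
o=ctrl.get_obs();print(o["tool_pos"],o["opening"],o["force"])
E
```

```text
[371.24390244 411.43902439] (array([0.35692314, 0.22624253, 0.06850882]), np.float64(0.00031053901676202203))
[414.2        294.54285714] (array([ 0.34165739, -0.0060071 ,  0.06835198]), np.float64(0.00032266373806708385))
[153.27777778 227.77777778] (array([0.86010562, 0.02094101, 0.02796902]), np.float64(0.0025942257071197754))
[382.39285714 190.53571429] (array([ 0.46829151, -0.25210377,  0.06730436]), np.float64(0.0005688951512345536))
[ 0.46794928 -0.25400964  0.01124273] 0.0003179559036972251 [-0.14652899  0.22099229  0.72465383]
```

View pics/v8.png

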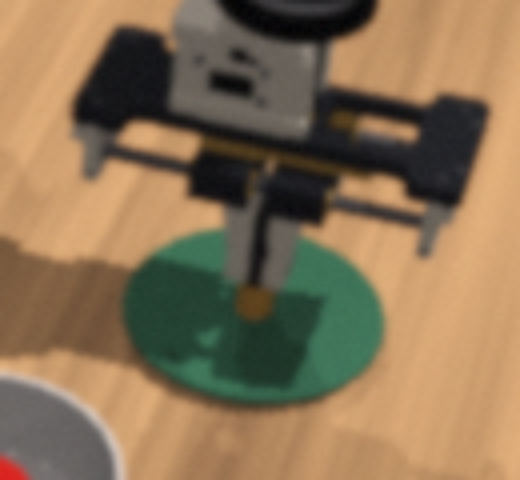

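The fingers visibly pass through the knob and the lid doesn't react, so this rightmost lid has no physical body. I'll back off and test the next one to the right, at (0.342, -0.006), approaching from high to see whether the arm reaches it.

jog_arm([
  [[0, 0, -0.04], 0],
  [[0, 0, -0.08], 0],
  [[-0.04, 0.02, -0.11], 0],
  [[-0.08, 0.04, -0.12], 0],
  [[-0.12, 0.06, -0.12], 0],
  [[-0.16, 0.08, -0.12], 0],
  [[-0.2, 0.1, -0.12], 0],
  [[-0.248, 0.126, -0.12], 0],
  [[-0.248, 0.126, -0.12], 0],
  [[-0.248, 0.126, -0.12], 0],
  [[-0.248, 0.126, -0.12], 0],
  [[-0.248, 0.126, -0.12], 0],
], jaw=-0.4)

```text
clock: 23.9
tool_pos: [0.3423, -0.007, 0.1311]
orientation: [180.0, -0.0, -90.1]
force: [-0.5, -0.8, -0.5]
opening: 0.061
```

jog_arm([
  [[-0.001, 0.001, 0.02], 0],
  [[-0.001, 0.001, 0.045], 0],
  [[-0.001, 0.001, 0.07], 0],
  [[-0.001, 0.001, 0.09], 0],
  [[-0.001, 0.001, 0.102], 0],
  [[-0.001, 0.001, 0.11], 0],
  [[-0.001, 0.001, 0.114], 0],
  [[-0.001, 0.001, 0.116], 0],
  [[-0.001, 0.001, 0.116], 0],
  [[-0.001, 0.001, 0.116], 0],
])

```text
clock: 24.9
tool_pos: [0.3414, -0.0049, 0.0157]
orientation: [-180.0, 0.0, -90.0]
force: [-0.5, -0.4, 0.2]
opening: 0.0611
```

jog_arm([
  [[0, 0, 0.001], 0],
  [[0, 0, 0.002], 0],
  [[0, 0, 0.002], 0],
  [[0, 0, 0.002], 0],
  [[0, 0, 0.002], 0],
  [[0, 0, 0.002], 0],
  [[0, 0, 0.002], 0],
  [[0, 0, 0.002], 0],
  [[0, 0, 0.002], 0],
  [[0, 0, 0.002], 0],
  [[0, 0, 0.002], 0],
  [[0, 0, 0.002], 0],
], jaw=1)

```text
clock: 26.1
tool_pos: [0.341, -0.005, 0.0133]
orientation: [180.0, 0.0, -90.0]
force: [-0.2, -0.0, -0.7]
opening: 0.0005
```

That one is a phantom too: the jaws shut to 0 through it. The third disc, at (0.357, 0.226), is left.

jog_arm([
  [[0, 0, -0.03], 0],
  [[0, 0, -0.07], 0],
  [[-0.02, -0.002, -0.1], 0],
  [[-0.06, -0.004, -0.1], 0],
  [[-0.1, -0.007, -0.1], 0],
  [[-0.14, -0.01, -0.1], 0],
  [[-0.18, -0.013, -0.1], 0],
  [[-0.215, -0.016, -0.1], 0],
  [[-0.2315, -0.016, -0.1], 0],
  [[-0.2315, -0.016, -0.08], 0],
  [[-0.2315, -0.016, -0.05], 0],
  [[-0.2315, -0.016, -0.025], 0],
  [[-0.2315, -0.016, -0.01], 0],
  [[-0.2315, -0.016, -0.002], 0],
  [[-0.2315, -0.016, -0.001], 0],
  [[-0.2315, -0.016, -0.001], 0],
], jaw=-0.4)

```text
clock: 27.7
tool_pos: [0.3572, 0.2266, 0.0146]
orientation: [-180.0, 0.0, -90.0]
force: [-0.2, -0.3, -0.5]
opening: 0.0612
```

jog_arm([
  [[0, 0, 0], 0],
  [[0, 0, 0], 0],
  [[0, 0, 0], 0],
  [[0, 0, 0], 0],
  [[0, 0, 0], 0],
  [[0, 0, 0], 0],
  [[0, 0, 0], 0],
  [[0, 0, 0], 0],
  [[0, 0, 0], 0],
  [[0, 0, 0], 0],
  [[0, 0, 0], 0],
], jaw=1)

```text
clock: 28.8
tool_pos: [0.357, 0.2265, 0.0143]
orientation: [180.0, -0.0, -90.0]
force: [-0.6, -0.5, -0.2]
opening: 0.0006
```

It closes on nothing again. Before concluding that all three are phantoms, I'll check my own assumption: does the tool's true height match the reading? I'll project the expected fingertip positions into the earlier side picture and compare.

```bash
python3 - <<'E'
from h import *
c=cam("side");o=ctrl.get_obs();print(o["joint_pos"].round(2),o["tool_pos"].round(4))
for z in(.007,.02,.03,.04): print(z,proj(c,[[.468-.0307,-.254+.0095,z],[.468+.0307,-.254+.0095,z]]).round(1).tolist())
print("knob top/bottom",proj(c,[[.4685,-.2525,.034],[.4685,-.2425,.034],[.4685,-.2425,.01]]).round(1).tolist())
S=ctrl.snapshot("side");T=ctrl.snapshot("scene")
a=cv2.resize(S[310:470,260:460],(500,400));cc=cam("scene");b=cv2.resize(T[180:310,420:550],(300,300))
big=np.zeros((400,800,3),np.uint8);big[:,:500]=a;big[:300,500:]=b;cv2.imwrite("pics/v9.png",big[:,:,::-1])
t=o["tool_pos"];print("tip now side/scene crop px:",((proj(c,t)-[260,310])*2.5).round(),((proj(cc,t)-[420,180])*300/130).round()+[500,0])
k=[.357,.2265,.034];print("knob top:",((proj(c,k)-[260,310])*2.5).round(),((proj(cc,k)-[420,180])*300/130).round()+[500,0])
E
```

```text
[ 59.37  10.05 -44.06  -0.   -35.89 -59.37] [0.357  0.2265 0.0143]
0.007 [[395.9, 194.6], [368.2, 187.8]]
0.02 [[396.7, 190.0], [368.7, 183.2]]
0.03 [[397.3, 186.4], [369.1, 179.5]]
0.04 [[397.9, 182.7], [369.5, 175.9]]
knob top/bottom [[384.1, 179.1], [382.8, 182.0], [381.6, 190.6]]
tip now side/scene crop px: [[279. 239.]] [[659. 167.]]
knob top: [[282. 225.]] [[666. 150.]]
```

View pics/v9.png

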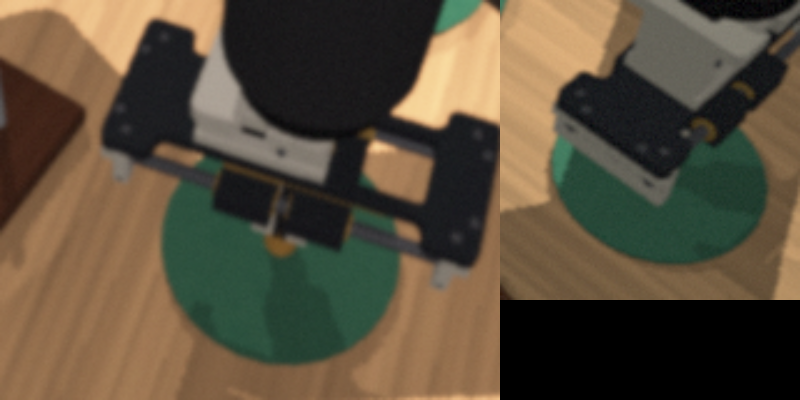

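This settles it. In the side view the fingertips appear at z ≈ 0.03 when the reading says 0.007: predicted (368,188) and (396,195), seen at about (366,180) and (402,187). The fingers are about 20–25 mm shorter than the reported TCP, so I was closing just above each knob, and the lids are real. The spool was held by its top for the same reason. I'll go back to the rightmost lid and grip lower, watching the force.

jog_arm([
  [[0, 0, -0.04], 0],
  [[0, 0, -0.09], 0],
  [[0.04, -0.01, -0.12], 0],
  [[0.085, -0.02, -0.12], 0],
  [[0.13, -0.03, -0.12], 0],
  [[0.175, -0.04, -0.12], 0],
  [[0.22, -0.05, -0.12], 0],
  [[0.265, -0.06, -0.12], 0],
  [[0.31, -0.07, -0.12], 0],
  [[0.355, -0.08, -0.12], 0],
  [[0.4, -0.09, -0.12], 0],
  [[0.44, -0.1, -0.12], 0],
  [[0.4675, -0.108, -0.11], 0],
  [[0.4795, -0.1115, -0.08], 0],
  [[0.4795, -0.1115, -0.05], 0],
  [[0.4795, -0.1115, -0.02], 0],
  [[0.4795, -0.1115, -0.005], 0],
  [[0.4795, -0.1115, -0.002], 0],
  [[0.4795, -0.1115, -0.002], 0],
  [[0.4795, -0.1115, -0.002], 0],
], jaw=-0.3)

```text
clock: 30.9
tool_pos: [0.4693, -0.2531, 0.0172]
orientation: [-179.9, -0.0, -90.0]
force: [0.1, -0.1, 0.2]
opening: 0.0571
```

jog_arm([
  [[0, 0, 0.004], 0],
  [[0, 0, 0.008], 0],
  [[0, 0, 0.012], 0],
  [[0, 0, 0.016], 0],
  [[0, 0, 0.016], 0],
  [[0, 0, 0.016], 0],
])

```text
clock: 31.5
tool_pos: [0.4684, -0.253, 0.0001]
orientation: [180.0, -0.0, -90.0]
force: [1.2, 0.0, -0.1]
opening: 0.0571
```

jog_arm([
  [[0, 0, 0.002], 0],
  [[0, 0, 0.004], 0],
  [[0, 0, 0.006], 0],
  [[0, 0, 0.006], 0],
  [[0, 0, 0.006], 0],
])

```text
clock: 32.0
tool_pos: [0.4684, -0.253, -0.0058]
orientation: [180.0, 0.0, -90.0]
force: [0.6, -0.5, 0.7]
opening: 0.0569
```

jog_arm([
  [[0, 0, 0.001], 0],
  [[0, 0, 0.002], 0],
  [[0, 0, 0.002], 0],
])

```text
clock: 32.3
tool_pos: [0.4684, -0.253, -0.0078]
orientation: [180.0, 0.0, -90.0]
force: [-0.4, 0.4, -0.3]
opening: 0.0571
```

```bash
python3 - <<'E'
from h import *
S=ctrl.snapshot("side");c=cam("side");a=S[150:220,350:420].astype(int)
o=ctrl.get_obs();print(o["tool_pos"],o["force"])
# greyish finger columns: lowest grey pixel per column
h=cv2.cvtColor(S,cv2.COLOR_RGB2HSV)
g=(h[:,:,1]<60)&(h[:,:,2]>90)
for u in range(355,412,3):
    v=np.where(g[150:215,u])[0];print(u,(v.max()+150) if len(v) else None,end="; ")
print()
for z in(.01,.02,.03): print(z,proj(c,[[.468-.035,-.2435,z],[.468+.035,-.2435,z]]).round(1).tolist())
E
```

```text
[ 0.46842169 -0.25300382 -0.0077788 ] [-0.57498731 -0.30805783 -0.8430319 ]
355 None; 358 None; 361 172; 364 182; 367 176; 370 None; 373 None; 376 None; 379 None; 382 None; 385 150; 388 151; 391 151; 394 151; 397 None; 400 191; 403 187; 406 180; 409 None; 
0.01 [[398.0, 194.3], [366.2, 186.5]]
0.02 [[398.6, 190.8], [366.6, 183.0]]
0.03 [[399.2, 187.1], [367.0, 179.4]]
```

jog_arm([
  [[0, 0, 0.001], 0],
  [[0, 0, 0.002], 0],
  [[0, 0, 0.003], 0],
  [[0, 0, 0.003], 0],
])

```text
clock: 32.75
tool_pos: [0.4684, -0.253, -0.0109]
orientation: [180.0, 0.0, -90.0]
force: [0.1, 0.4, -0.2]
opening: 0.0569
```

jog_arm([
  [[0, 0, 0], 0],
  [[0, 0, 0], 0],
  [[0, 0, 0], 0],
  [[0, 0, 0], 0],
  [[0, 0, 0], 0],
  [[0, 0, 0], 0],
  [[0, 0, 0], 0],
  [[0, 0, 0], 0],
  [[0, 0, 0], 0],
], jaw=1)

```text
clock: 33.65
tool_pos: [0.4685, -0.253, -0.0107]
orientation: [180.0, -0.0, -90.0]
force: [-0.8, 0.4, 0.3]
opening: 0.0194
```

The knob is gripped, with an opening of 19.4 mm. Lifting and carrying to above the tin.

jog_arm([
  [[0, 0, -0.003], 0],
  [[0, 0, -0.01], 0],
  [[0, 0, -0.025], 0],
  [[0, 0, -0.045], 0],
  [[0, 0, -0.07], 0],
  [[0, 0, -0.095], 0],
  [[-0.01, -0.004, -0.11], 0],
  [[-0.03, -0.012, -0.12], 0],
  [[-0.06, -0.024, -0.12], 0],
  [[-0.095, -0.037, -0.12], 0],
  [[-0.13, -0.051, -0.12], 0],
  [[-0.165, -0.065, -0.12], 0],
  [[-0.19, -0.075, -0.12], 0],
  [[-0.206, -0.0805, -0.12], 0],
  [[-0.206, -0.0805, -0.12], 0],
  [[-0.206, -0.0805, -0.12], 0],
  [[-0.206, -0.0805, -0.12], 0],
])

```text
clock: 35.35
tool_pos: [0.5485, -0.0478, 0.1093]
orientation: [180.0, -0.0, -90.0]
force: [0.2, -0.7, -0.1]
opening: 0.0189
```

```bash
python3 - <<'E'
from h import *
o=ctrl.get_obs();t=o["tool_pos"];print(o["clock"],t,o["opening"],o["force"])
z=t[2]+.0107+.010
for n in("side","scene"):
    S=ctrl.snapshot(n);c=cam(n)
    cv2.imwrite(f"pics/h_{n}.png",S[:,:,::-1])
    for b in blobs(S,G,amin=300):
        b=b[:,0];m=unproj(c,[b.mean(0)],z)[0]
        if np.hypot(*(m[:2]-t[:2]))>.07: continue
        h=cv2.convexHull(b)[:,0]
        P=unproj(c,h,z-.002)
        f=lambda q:np.hypot(P[:,0]-q[0],P[:,1]-q[1])-.0695
        r=least_squares(f,t[:2],loss="soft_l1",f_scale=.0007);print(n,"lid",r.x,np.median(abs(r.fun)),len(h))
    print(n,"tin",tin2(S,c,(.549,-.0474)))
E
```

```text
35.35 [ 0.54846256 -0.04776731  0.1093096 ] 0.018895231112035168 [ 0.1929886  -0.65263956 -0.14299355]
side lid [ 0.54968051 -0.05060552] 0.0008873250883629225 29
side tin (array([ 0.54653251, -0.03503927,  0.06892174]), np.float64(0.004714458957574142))
scene lid [ 0.54837952 -0.04986269] 0.00028349776383666814 27
scene tin (array([ 0.55166638, -0.04381035,  0.06852414]), np.float64(0.004901606750393901))
```

jog_arm([
  [[-0.0015, -0.0005, 0.01], 0],
  [[-0.0015, -0.0005, 0.025], 0],
  [[-0.0015, -0.0005, 0.04], 0],
  [[-0.0015, -0.0005, 0.05], 0],
  [[-0.0015, -0.0005, 0.056], 0],
  [[-0.0015, -0.0005, 0.06], 0],
  [[-0.0015, -0.0005, 0.062], 0],
  [[-0.0015, -0.0005, 0.064], 0],
  [[-0.0015, -0.0005, 0.066], 0],
  [[-0.0015, -0.0005, 0.066], 0],
  [[-0.0015, -0.0005, 0.066], 0],
])

```text
clock: 36.55
tool_pos: [0.5496, -0.0455, 0.0435]
orientation: [-180.0, 0.0, -90.0]
force: [0.5, 0.2, -1.5]
opening: 0.0194
```

jog_arm([
  [[0, 0, 0.001], 0],
  [[0, 0, 0.002], 0],
  [[0, 0, 0.003], 0],
  [[0, 0, 0.003], 0],
  [[0, 0, 0.003], 0],
])

```text
clock: 37.05
tool_pos: [0.5495, -0.0455, 0.0402]
orientation: [180.0, -0.0, -90.0]
force: [-0.1, 0.5, -0.9]
opening: 0.0195
```

jog_arm([
  [[0, 0, 0.0005], 0],
  [[0, 0, 0.001], 0],
  [[0, 0, 0.001], 0],
  [[0, 0, 0.001], 0],
])

```text
clock: 37.45
tool_pos: [0.5495, -0.0455, 0.0393]
orientation: [-180.0, -0.0, -90.0]
force: [0.1, -0.3, -0.4]
opening: 0.0193
```

jog_arm([
  [[0, 0, 0.0005], 0],
  [[0, 0, 0.0005], 0],
  [[0, 0, 0.0005], 0],
])

```text
clock: 37.75
tool_pos: [0.5495, -0.0455, 0.0392]
orientation: [-180.0, -0.0, -90.0]
force: [-2.6, 0.9, 5.6]
opening: 0.0192
```

Firm contact at exactly the expected seated height (0.0393). Releasing and retreating straight up.

jog_arm([
  [[0, 0, 0], 0],
  [[0, 0, 0], 0],
  [[0, 0, 0], 0],
  [[0, 0, 0], 0],
  [[0, 0, 0], 0],
], jaw=-0.3)

```text
clock: 38.25
tool_pos: [0.5495, -0.0455, 0.0387]
orientation: [180.0, -0.0, -90.0]
force: [0.2, 0.2, 0.5]
opening: 0.053
```

jog_arm([
  [[0, 0, -0.01], 0],
  [[0, 0, -0.03], 0],
  [[0, 0, -0.06], 0],
  [[0, 0, -0.1], 0],
  [[-0.03, 0, -0.14], 0],
  [[-0.06, 0, -0.16], 0],
  [[-0.085, 0, -0.17], 0],
  [[-0.085, 0, -0.17], 0],
  [[-0.085, 0, -0.17], 0],
  [[-0.085, 0, -0.17], 0],
])

```text
clock: 39.25
tool_pos: [0.5491, 0.039, 0.2086]
orientation: [180.0, -0.0, -90.0]
force: [-0.3, -0.7, 0.0]
opening: 0.057
```

```bash
python3 - <<'E'
from h import *
o=ctrl.get_obs();print(o["clock"],o["tool_pos"],o["opening"])
ims={}
for n in("wrist","side","scene"):
    S=ims[n]=ctrl.snapshot(n);c=cam(n);cv2.imwrite(f"pics/f_{n}.png",S[:,:,::-1])
    for b in blobs(S,G,amin=300):
        h=cv2.convexHull(b)[:,0];q,e=circ(unproj(c,h,.06))
        if np.hypot(q[0]-.549,q[1]+.048)<.03: print(n,"lid z.06",q.round(4),e.round(5))
    for b in blobs(S,BLU,amin=60):
        q,e=circ(unproj(c,cv2.convexHull(b)[:,0],.056));print(n,"copper",q.round(4),e.round(5))
a=cv2.resize(ims["side"][170:300,250:380],(400,400));b=cv2.resize(ims["scene"][140:290,200:350],(400,400))
cv2.imwrite("pics/v10.png",np.hstack([a,b])[:,:,::-1])
E
```

```text
39.25 [0.54906838 0.03899629 0.2085883 ] 0.05695033636013065
wrist lid z.06 [ 0.5484 -0.0478  0.0695] 0.00016
side lid z.06 [ 0.5497 -0.0458  0.0685] 0.00063
side copper [0.5672 0.322  0.0249] 0.00059
side copper [ 1.0731 -1.1158  0.58  ] 0.0094
scene lid z.06 [ 0.5505 -0.0452  0.069 ] 0.00037
scene copper [0.5672 0.3224 0.025 ] 0.00031
```

```bash
python3 -c "
from plant import ctrl
print(ctrl.close_job())"
```

```text
the job is handed in; nothing more can be done
None
```

The brass spool is standing in the tin with the rightmost green lid seated on it. I handed the job in at about 39.4 s on the robot's clock, with the arm clear of everything.

**Spool:** I lifted it straight up off its spindle and lowered it until it touched the tin's floor (about 5 N), then let go. Pictures showed it standing upright near the tin's centre.

**Lid:** It met the rim at 0.039 m tool height, exactly where a fully seated lid should be, with about 6 N. The last wrist picture puts the lid's centre within 1 mm of the tin's. The fitted circle has the radius of a flat lid, with 0.16 mm of scatter. The two fixed cameras place the lid about 2–3 mm farther left, within their calibration error.

**Other things on the bench:** The copper spool measured the same before and after. I didn't measure the stand, jar or brush at the end.

**What went wrong or disagreed:**
- **Missed grips:** The fingertips sit about 25 mm higher than the reported tool point, so my first grips closed just above the knobs. I missed the right lid twice, then wrongly took it for not being solid and closed above the two look-alikes. No force registered, and no lid was seen to move at the checks I made. I traced the error by comparing predicted fingertip pixels with the picture, then gripped the right lid lower.
- **Spool grip:** For the same reason, the spool was held only near its top, but it carried steadily.
- **No final look:** I had used all 12 pictures, so the lid's seating was checked by numbers only.

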